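# Stack the empty job tote on the filled one at the jeweller's bench

## Robot

A 6-joint arm with a two-finger parallel gripper is mounted at the origin on the work surface. World frame = base frame: x ahead of the robot, y to its left, z up, the work surface at z = 0. Lengths are in m, angles in rad, forces in N, time in s.
With the tool pointing down it reaches from about 0.325 to 0.9 m from the base axis. Payload 6.1 kg.
Tool frame: the origin (TCP) lies midway between the tips of the shut fingers; the grasp point (between the pads) lies 19 mm behind it (robot.grip_point_offset is the distance from the TCP to the grasp point, in m); z points along the fingers, y is the direction in which the jaws open and shut (so a half turn about z gives the same grasp; the last joint's range is limited). The gripper opens to 87 mm and grips with 3 to 60 N. Pads are 19 mm wide; open, the fingers measure 117 mm over their backs; the gripper's body (75 mm by 190 mm) begins 51 mm behind the grasp point.
Start: joints at [1.088, 0.22, 1.526, -0, 1.395, -0.126], TCP at [0.218, 0.586, 0.223] pointing down, gripper open.
Joint ranges: [-2.98, 2.98], [-0.91, 2.08], [0.09, 2.57], [-1.24, 4.39], [0.2, 2.65], [-2.68, 2.68]. Speed limits (rad/s): [2.57, 2.57, 3.01, 3.14, 3.14, 3.14].

## Interface

Orientations are given as a rotation vector (axis times angle).
In Python, from station import robot, claw, kinematics, imaging, job gives the robot as it stands. Calls block until the motion is done:
- robot.reach(position, orientation): joint-space move of the TCP to a pose.
- robot.line_to(position, rotation=None, max_speed=0.15): straight line of the TCP; rotation=None keeps the orientation; max_speed is the mean speed in m/s.
- robot.set_joints(angles): joint-space move.
- claw.gripper_open() and claw.close(strength=None): open the fingers fully, or close them until they stop; strength is the grip in N (None keeps the last).
- robot.hold(seconds).
- kinematics.inverse_kinematics(position, orientation): joint angles nearest the present ones, or None.
- imaging.get_image(name): name is "scene" or "top"; returns (picture, depth): 400x640x3 uint8, red, green, blue; 400x640 float32, m along the optical axis (not along the pixel's ray), 0 where there is no reading.
- imaging.camera_info(name): a dict with "fx", "fy", "cx", "cy" (pixels), "world_to_cam" (4x4, takes a point from world to camera coordinates). Camera axes: x right, y down, z forward; pixel columns grow to the right and rows downward; lengths in m; the calibration is good to about 2 mm. A picture is of the moment at which its call begins. camera_info takes no time and is no camera call.
A pose or a line that the arm cannot do raises robot.Unreachable and nothing moves.
- job.job_done(): hands the job in, once; it reports no verdict.
Readings, each from a call of its own:
- robot.read_clock(): time.
- robot.read_joint_positions(): joint angles.
- robot.read_dq(): joint speeds.
- robot.read_effort(): joint torques, N m.
- robot.read_position(): TCP position.
- robot.read_tool_rot(): TCP orientation.
- robot.read_ft_force(): force on the tool from outside, world axes, zero at the start.
- robot.read_ft_torque(): the same for the moment, N m.
- robot.read_width(): finger opening in m.
Only numpy, scipy, OpenCV 4.12 (cv2) and the standard library are available. Lean on these libraries where they do the work, as an engineer would, in place of code of your own. Each camera call takes 0.05 s, during which the arm holds its last target. There are 200 camera calls.

## Task

Lift the upper tote out of the spare tote it is nested in, turn it half round so that it stacks on the filled base tote instead of nesting in it, and set it down on the ledges in the base tote's mouth with its tongue still short of the yellow keeper bar. Then slide it along the ledges so that the tongue goes under the bar, press it firmly but gently against the bar so that it is fully home, and let go. Do not force the totes together or press on the jars, and leave the spare tote, the mallet and the brush where they are.

Things in the scene. Friction and masses are not known exactly. Their poses are not given: they have to be found in the camera images.
- top_tote_centre (a point): Centre (35 mm over its underside) of the loose upper tote, the one to move, 0.14 to 0.27 kg; it starts nested, same way round, in spare_tote. All three totes are one pattern: grey-blue plastic, open on top, 150 long (x) x 64 wide (y) x 70 high, walls 3. Its +x end is yellow, with a yellow bar across the mouth; the -x end is plain and carries the tongue. z up, x from plain to yellow end.
- top_grip (a point): Point on the upper tote's middle axis 55 mm over its underside: height to grip it, across its 64 mm width (y). The upper half (35 to 70 mm up) is a plain band 150 x 64; nested, it begins 3 mm over the spare tote's rim. The lower half is a narrower skirt, 54 wide, from x -60 to +55.5, with two grooves up each side (at x +45 and -25).
- top_tongue (a point): Tip of the upper tote's tongue, a flat lug 36 wide, 8 long and 6 thick at the very bottom of the skirt's plain end: 68 mm from the tote's middle axis towards its -x end, 3 mm over its underside. Axes as the upper tote's.
- base_tote: The base tote, screwed to the bench, two jars in it. Origin: centre of its underside, on the bench; x from plain to yellow end, z up. Its mouth inside: x -72 to +72, y -29 to +29, rim 70 up. A tote put in the same way round (yellow on yellow end) passes the ledges by its grooves and nests, here onto the jars; turned half round (its plain end to the yellow end) it stands on the ledges.
- base_rest (a point): Point on the base tote's middle axis, 56 mm up, level with the tops of its four ledges (12 long, 6 inward, on the side walls at x +45 and -25). A stacked tote has its underside at this height (its centre 91 mm over the bench, 2 mm play to each side). Axes as base_tote.
- base_bar_end (a point): Top of base_tote's yellow end: x +75, 70 up. The yellow keeper bar crosses the mouth here, 64 to 70 up, 8 wide. Adjustable, clamped: its face is anywhere from x +55.5 to +63.5 of base_tote, not measured: feel for it. Lower it with the tongue tip at x +52 to +55; home, the skirt's end wall stops on the face, tip 8 mm past it, 2 mm under the bar. Bar: press 2 to 13 N beyond 1 to 3 N of friction; totes: 30 N at most.
- spare_tote: The spare tote, loose and empty (0.18 kg), standing on the bench with the upper tote nested in it. Same pattern. Origin: centre of its underside; x from plain to yellow end. Nested, the upper tote's underside is 38 mm over this one's; its skirt has 2 mm play and comes free after 32 mm of straight lift.
- jar_a_centre (a point): Centre of an amber glass jar with a metal cap, 26 across, 45 high, standing in the base tote (top 48 mm over the bench).
- jar_b_centre (a point): Centre of an amber glass jar with a black cap, 26 across, 45 high, standing in the base tote (top 48 mm over the bench).
- mallet: Bystander: rawhide mallet lying on the bench, 260 long (x, head at +x), 50 high. Origin on the bench under its middle.
- brush: Bystander: black bench brush lying on the bench, 180 long (x), 14 wide, 18 high. Origin on the bench under its middle.
Not all that is in view belongs to the job. Leave any pink look-alike of the part that bears jar_b_centre alone. What is shaped like the part that bears jar_a_centre but red is not meant.

How it is judged:
By the outcome, as a careful person would: the job done as asked, in the order asked, and still so for the second after the job is handed in, with the robot touching nothing.
It also fails if it takes over 61 s, if anything falls off the work surface, if the arm or the gripper's body presses on something with over 40 N, if the wrist force passes 120 N, or if a joint passes its speed limit or range.

## Working session

There is one attempt and no reset: what is moved stays moved. The work goes in short steps, each a Python script; the robot and the scene stay as the last script left them, time stands still between calls to the robot, and variables do not carry over. Pictures are saved under pics/ and viewed, about 8 in all and at most 12, crops included, and the job is handed in when it is done.

```bash
ls; mkdir -p pics; python3 - <<'E'
from station import robot, imaging
import cv2,numpy as np
for n in("scene","top"):
    p,d=imaging.get_image(n); cv2.imwrite(f"pics/{n}0.png",p[:,:,::-1]); np.save(f"pics/{n}0.npy",d)
    print(n,imaging.camera_info(n))
print(robot.read_clock(),robot.read_tool_rot(),robot.read_position(),robot.read_ft_force(),robot.read_width(),robot.grip_point_offset)
E
```

```text
pics
scene {'fx': 517.4000705793496, 'fy': 517.4000705793496, 'cx': 318.2770753869841, 'cy': 202.29295831085858, 'world_to_cam': array([[ 0.27523954,  0.96132157, -0.01019954, -0.14653739],
       [ 0.77448527, -0.22800637, -0.59007259, -0.37368603],
       [-0.56957507,  0.15451191, -0.80728577,  1.35607931],
       [ 0.        ,  0.        ,  0.        ,  1.        ]])}
top {'fx': 415.28948244854337, 'fy': 415.28948244854337, 'cx': 325.20884494366857, 'cy': 201.6473796011592, 'world_to_cam': array([[-0.02035645, -0.99974475, -0.00980046,  0.02091001],
       [-0.99770005,  0.02094677, -0.06446578,  0.55132662],
       [ 0.06465461,  0.00846562, -0.99787179,  0.72407521],
       [ 0.        ,  0.        ,  0.        ,  1.        ]])}
0.1 [-5.57475096e-01 -3.09121552e+00  2.65999672e-03] [0.21806286 0.58512638 0.2215301 ] [ 0.47252261  0.23931597 -0.66588535] 0.08704569653483595 0.0187
```

View pics/top0.png

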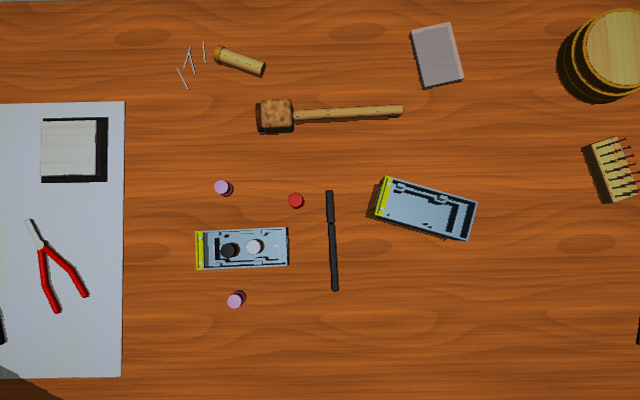

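View pics/scene0.png

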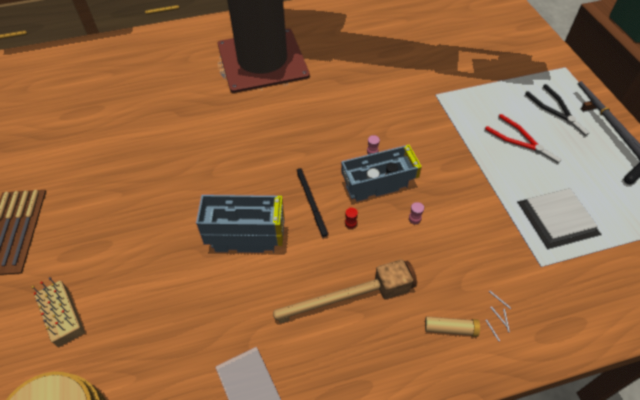

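The top view shows two candidates. The tote at (242,248) holds the black-capped and metal-capped jars, so it's the base. The taller, empty tote at (426,208) is the nested pair I need to lift from. Their yellow ends are at (199,250) and (383,197). The pink and red jars are decoys. Next I'll take enlarged crops and fit the rims from depth.

```bash
cat > h.py <<'E'
import numpy as np,cv2
from station import imaging
def cloud(n,d):
    c=imaging.camera_info(n);v,u=np.mgrid[:400,:640]
    P=np.stack([(u-c['cx'])/c['fx']*d,(v-c['cy'])/c['fy']*d,d],-1)
    T=np.linalg.inv(c['world_to_cam']);W=P@T[:3,:3].T+T[:3,3];W[d==0]=np.nan
    return W
def uv2w(n,u,v,z):
    c=imaging.camera_info(n);T=np.linalg.inv(c['world_to_cam'])
    r=T[:3,:3]@np.array([(u-c['cx'])/c['fx'],(v-c['cy'])/c['fy'],1]);o=T[:3,3]
    return o+r*(z-o[2])/r[2]
def rect(W,zlo,zhi,cx,cy,R=.12):
    m=(W[...,2]>zlo)&(W[...,2]<zhi)&(np.hypot(W[...,0]-cx,W[...,1]-cy)<R)
    p=W[m]; r=cv2.minAreaRect((p[:,:2]*1000).astype(np.float32))
    return r,np.median(p[:,2]),len(p),m
E
python3 - <<'E'
from h import *
pt=cv2.imread("pics/top0.png");ps=cv2.imread("pics/scene0.png")
a=cv2.resize(pt[165:250,365:485],(600,425),interpolation=cv2.INTER_CUBIC)
b=cv2.resize(pt[220:280,185:300],(690,360),interpolation=cv2.INTER_CUBIC)
cv2.imwrite("pics/cropA.png",a);cv2.imwrite("pics/cropB.png",b)
wa=uv2w("top",426,208,.108);wb=uv2w("top",242,248,.07);print(wa,wb)
for n in("top","scene"):
    W=cloud(n,np.load(f"pics/{n}0.npy"))
    print(n,rect(W,.098,.118,*wa[:2])[:3],rect(W,.061,.08,*wb[:2])[:3])
    b=W[(np.hypot(W[...,0]-wa[0],W[...,1]-wa[1])<.3)&(abs(W[...,2])<.01)];print(np.median(b[:,2]),b[:,2].std())
E
```

```text
[ 0.53254031 -0.14865589  0.108     ] [0.47442212 0.14808391 0.07      ]
top (((533.3231811523438, -148.50473022460938), (151.22984313964844, 64.4707260131836), 72.75010681152344), np.float64(0.10884363980212891), 976) (((474.5701904296875, 149.55540466308594), (64.0632553100586, 151.68304443359375), 1.4985275268554688), np.float64(0.07142596068250245), 780)
0.0013558040377542602 0.0013600768992870016
scene (((536.4784545898438, -148.88876342773438), (151.6763458251953, 68.14517211914062), 72.63590240478516), np.float64(0.10558160637015446), 932) (((478.1997985839844, 149.2957763671875), (68.95423889160156, 152.76524353027344), 1.3304893970489502), np.float64(0.06727331666351588), 689)
-0.0007471511418960519 0.001693762018274135
```

View pics/cropA.png

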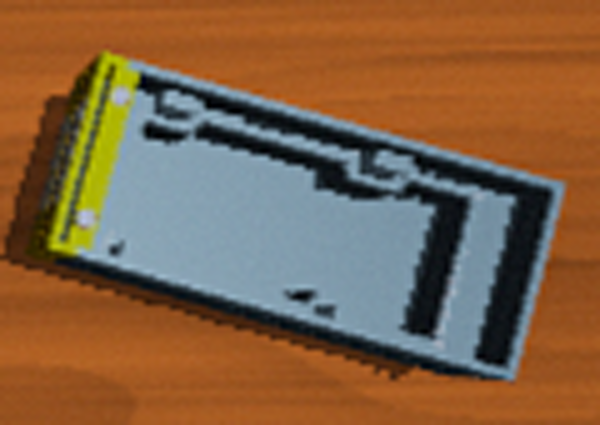

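View pics/cropB.png

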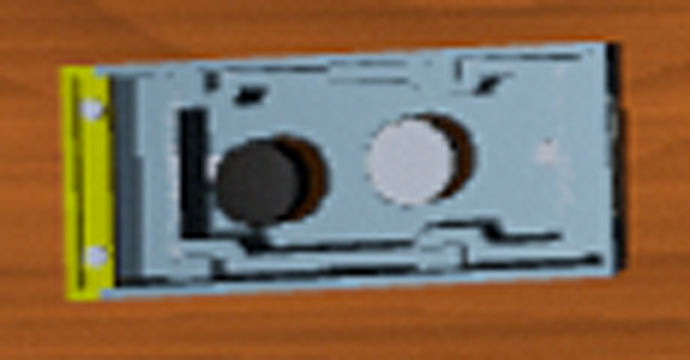

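The crops confirm it. Crop A is the empty nested pair, yellow end at (90,155). Crop B is the base tote, with the black-capped jar at (258,180) and the metal-capped one at (410,160), and its yellow bar at (90,180). Both cameras agree on the offset between the totes to within 0.5 mm. Next is the grasp, checking IK for both wrist options first.

```bash
cat >> h.py <<'E'
from scipy.spatial.transform import Rotation as Ro
from station import robot,claw,kinematics
def ori(yaw,s):  # tote yaw (deg), s=+-1: tool y = s*tote y
    t=np.radians(yaw);c,sn=np.cos(t),np.sin(t)
    return Ro.from_matrix(np.array([[-s*c,-s*sn,0],[-s*sn,s*c,0],[0,0,-1]]).T).as_rotvec()
def toolyaw(s): # tote yaw now
    M=Ro.from_rotvec(robot.read_tool_rot()).as_matrix();return np.degrees(np.arctan2(-s*M[1,0],-s*M[0,0]))
E
python3 - <<'E'
from h import *
for s in(1,-1):
    print(s,kinematics.inverse_kinematics([.5345,-.1487,.2],ori(72.7,s)),kinematics.inverse_kinematics([.476,.1495-.0145,.25],ori(-88.6,s)))
E
```

```text
1 None [ 1.16819898e-01 -1.13860451e-01  1.82289606e+00 -4.44089210e-16
  1.43255704e+00  9.23852882e-02]
-1 [-4.13493616e-01  7.03701981e-02  1.73644746e+00 -4.44089210e-16
  1.33477500e+00 -1.11551656e-01] None
```

The wrist range rules out a half turn in one grip: the start is only reachable with s=-1 and the finish only with s=+1. I'll set the tote down partway on clear bench and regrip it with the jaws the other way round. First the grasp and lift.

```bash
python3 - <<'E'
from h import *
print("mid",uv2w("top",430,305,0),[kinematics.inverse_kinematics([.385,-.155,.1],ori(105,s)) for s in(1,-1)])
robot.reach([.5345,-.1487,.15],ori(72.7,-1)); print(robot.read_clock(),robot.read_position(),toolyaw(-1))
f0=robot.read_ft_force()
robot.line_to([.5345,-.1487,.0745],max_speed=.12); print(robot.read_position(),robot.read_ft_force()-f0)
claw.close(25); print(robot.read_width(),robot.read_ft_force()-f0)
for dz in (.004,.02,.036,.06):
    robot.line_to([.5345,-.1487,.0745+dz],max_speed=.08); print(robot.read_position(),robot.read_ft_force()-f0)
robot.line_to([.5345,-.1487,.17]); robot.hold(.3)
print(robot.read_ft_force()-f0,robot.read_ft_torque(),robot.read_clock(),robot.read_width())
for n in("top","scene"):
    p,d=imaging.get_image(n); cv2.imwrite(f"pics/{n}1.png",p[:,:,::-1]); np.save(f"pics/{n}1.npy",d)
c=np.hstack([cv2.imread("pics/scene1.png")[100:300,150:450],cv2.imread("pics/top1.png")[120:320,300:560]])
cv2.imwrite("pics/lift.png",cv2.resize(c,None,fx=1.4,fy=1.4))
E
```

```text
mid [ 0.36283047 -0.1747745   0.        ] [array([-5.73278108e-01, -1.69744773e-01,  2.16670605e+00, -4.44089210e-16,
        1.14463137e+00,  2.30651516e+00]), array([-5.73278108e-01, -1.69744773e-01,  2.16670605e+00, -4.44089210e-16,
        1.14463137e+00, -8.35077496e-01])]
2.925 [ 0.53476927 -0.1479606   0.1500872 ] 72.7712635947113
[ 0.53503359 -0.1488392   0.07507403] [0.83332931 0.00723647 0.42236265]
0.06390253204729804 [-1.35881918  0.36451918  3.24313125]
[ 0.53437748 -0.14862289  0.0783362 ] [ 0.38552247  0.04078764 -2.50764227]
[ 0.53514961 -0.14896592  0.0955775 ] [ 0.12275015 -0.63782745 -2.15940129]
[ 0.53525666 -0.14901511  0.11156065] [ 0.36837459 -0.8151527  -2.11493112]
[ 0.53507387 -0.14892035  0.13541003] [ 0.32042231 -0.07561681 -2.69863589]
[ 1.26369576 -0.26866557 -3.0621356 ] [-0.09695272  0.05938924  0.00835801] 6.3333 0.06375490556871566
```

View pics/lift.png

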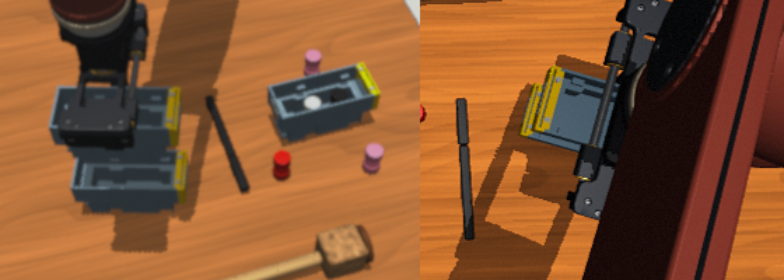

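The left half of the picture shows the upper tote clear of the spare, which is still standing in place with its yellow end at about (180,180). Next: set down on the bench, regrip, and carry it over the base.

```bash
python3 - <<'E'
from h import *
P=np.array([.385,-.155,0.])
robot.reach(P+[0,0,.17],ori(105,-1)); f0=np.mean([robot.read_ft_force() for _ in range(5)],0)
robot.line_to(P+[0,0,.045],max_speed=.15)
z=.045
while z>.030:
    z-=.0015; robot.line_to(P+[0,0,z],max_speed=.04)
    f=np.mean([robot.read_ft_force() for _ in range(3)],0)-f0
    if f[2]>1.8: break
print("contact",z,robot.read_position(),f,robot.read_clock())
claw.gripper_open(); robot.line_to(P+[0,0,.12],max_speed=.2)
robot.reach(P+[0,0,.12],ori(105,1)); robot.line_to(P+[0,0,z],max_speed=.15)
f0=np.mean([robot.read_ft_force() for _ in range(5)],0)
claw.close(25);robot.hold(.2);print(robot.read_width(),toolyaw(1),robot.read_ft_force()-f0)
robot.line_to(P+[0,0,.17],max_speed=.15)
B=np.array([.476,.1495]);u=np.array([np.cos(np.radians(91.4)),np.sin(np.radians(91.4))])
q=B-.0145*u
robot.reach([*q,.17],ori(-88.6,1));robot.hold(.3)
print(robot.read_position(),toolyaw(1),robot.read_ft_force(),robot.read_clock())
for n in("top","scene"):
    p,d=imaging.get_image(n); cv2.imwrite(f"pics/{n}2.png",p[:,:,::-1]); np.save(f"pics/{n}2.npy",d)
    W=cloud(n,d)
    m=(W[...,2]>.19)&(W[...,2]<.216)&(np.hypot(W[...,0]-q[0],W[...,1]-q[1])<.1)&(abs(W[...,1]-q[1])>.045)
    p=W[m];print(n,len(p),cv2.minAreaRect((p[:,:2]*1000).astype(np.float32)),np.median(p[:,2]))
c=np.hstack([cv2.imread("pics/scene2.png")[60:260,260:520],cv2.imread("pics/top2.png")[150:350,120:380]])
cv2.imwrite("pics/over.png",cv2.resize(c,None,fx=1.5,fy=1.5))
E
```

```text
contact 0.03599999999999999 [ 0.3850449  -0.15514814  0.03673655] [-3.73224574  0.85185558  7.78208114] 9.6417
0.06382283308269954 105.0032831168999 [-2.59878921  0.81827563  6.30963609]
[0.47641551 0.13473358 0.17003791] -88.63785845148452 [-0.21138573 -0.43188871 -2.58021479] 18.275
top 621 ((476.69659423828125, 73.30265045166016), (63.71671676635742, 32.5536994934082), 0.1241416186094284) 0.20483216680284844
scene 429 ((479.0759582519531, 132.26475524902344), (69.26387786865234, 151.22962951660156), 0.38633447885513306) 0.2007996290032611
```

View pics/over.png

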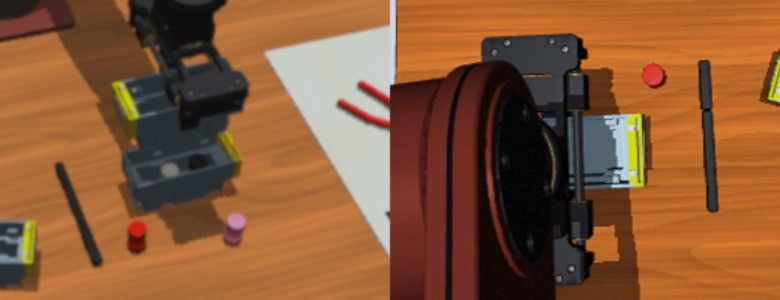

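The left half shows the tote held over the base with its yellow end opposite the base's, as intended. Comparing the held tote with the known TCP pose lets me cancel the camera bias. I'll refine lateral position, yaw and length using line fits on the saved depth.

```bash
cat >> h.py <<'E'
def edges(W,zlo,zhi,cx,cy,gap=0,lo=-.08,hi=.08,skip=.008):
    m=(W[...,2]>zlo)&(W[...,2]<zhi)&(abs(W[...,0]-cx)<.045)&(abs(W[...,1]-cy)<.09)&(abs(W[...,1]-cy)>gap)
    p=W[m][:,:2]*1000;out=[]
    y0,y1=p[:,1].min(),p[:,1].max()
    A=[];Bm=[];Y=[]
    for y in np.arange(y0+8,y1-8,2.):
        k=p[abs(p[:,1]-y)<1.5]
        if len(k)>3: A.append(k[:,0].min());Bm.append(k[:,0].max());Y.append(y)
    def fit(y,x):
        y,x=np.array(y),np.array(x);g=np.ones(len(y),bool)
        for _ in range(4):
            c=np.polyfit(y[g],x[g],1);r=x-np.polyval(c,y);g=abs(r)<max(1.0,1.5*np.std(r[g]))
        return np.degrees(np.arctan(-c[0])),np.polyval(c,cy*1000),g.sum()
    ends=[]
    for x in np.arange(p[:,0].min()+8,p[:,0].max()-8,2.):
        k=p[abs(p[:,0]-x)<1.5]
        ends.append((k[:,1].min(),k[:,1].max()))
    return "lo",np.round(fit(Y,A),2),"hi",np.round(fit(Y,Bm),2),"ends",np.median(ends,0).round(2)
E
python3 - <<'E'
from h import *
for n in("top","scene"):
    o=.0014 if n=="top" else -.002
    W=cloud(n,np.load(f"pics/{n}0.npy"));print(n,"base",edges(W,.063+o,.077+o,.476,.1495,.045))
    W=cloud(n,np.load(f"pics/{n}2.npy"));print(n,"held",edges(W,.197+o,.211+o,.476,.134,.045))
E
```

```text
top base ('lo', array([  1.58, 443.36,  23.  ]), 'hi', array([  1.7 , 505.88,  23.  ]), 'ends', array([ 74.2 , 223.93]))
top held ('lo', array([ -1.07, 446.14,   8.  ]), 'hi', array([ -1.18, 509.66,   8.  ]), 'ends', array([57.84, 70.64]))
scene base ('lo', array([  1.51, 447.09,  16.  ]), 'hi', array([  1.49, 510.85,  21.  ]), 'ends', array([ 73.98, 223.48]))
scene held ('lo', array([  1.56, 445.85,  11.  ]), 'hi', array([ 30.65, 478.47,   7.  ]), 'ends', array([57.83, 71.47]))
```

```bash
python3 - <<'E'
from h import *
q=np.array([.4761,.1368])
robot.line_to([*q,.17],rotation=ori(-88.5,1));robot.line_to([*q,.110],max_speed=.12);robot.hold(.2)
print(np.mean([robot.read_position() for _ in range(5)],0),toolyaw(1),robot.read_ft_force(),robot.read_clock())
for n in("top","scene"):
    p,d=imaging.get_image(n); cv2.imwrite(f"pics/{n}3.png",p[:,:,::-1]); np.save(f"pics/{n}3.npy",d)
    o=.0014 if n=="top" else -.002
    print(n,edges(cloud(n,d),.137+o,.151+o,.476,.136,.045))
c=np.hstack([cv2.imread("pics/scene3.png")[110:220,320:440],cv2.imread("pics/top3.png")[195:305,190:310]])
cv2.imwrite("pics/near.png",cv2.resize(c,None,fx=3.3,fy=3.3,interpolation=cv2.INTER_CUBIC))
E
```

```text
[0.47697205 0.13692496 0.11108964] -88.49936996677532 [-0.43418351  0.108004   -2.7339852 ] 19.475
top ('lo', array([ -1.01, 446.99,   8.  ]), 'hi', array([ -1.11, 509.96,   8.  ]), 'ends', array([60.36, 72.99]))
scene ('lo', array([  2.09, 447.39,  11.  ]), 'hi', array([ 31.86, 479.72,  11.  ]), 'ends', array([59.71, 74.12]))
```

View pics/near.png

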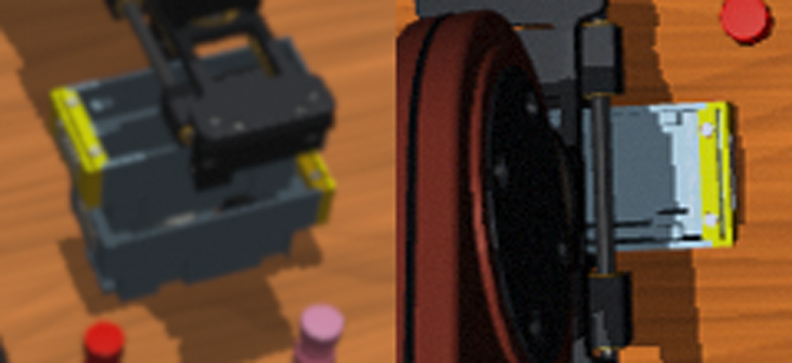

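The crop shows the skirt just over the mouth. Both cameras put it laterally in line to about 0.2 mm. The centre is about 14 mm back, which puts the tongue tip near +54, inside the window. I'll lower it while watching the forces.

```bash
python3 - <<'E'
from h import *
F=lambda n=4:np.mean([robot.read_ft_force() for _ in range(n)],0)
q=np.array([.4761,.1368]);f0=F(8);print("f0",f0)
z=.110
while z>.0905:
    z-=.002 if z>.0955 else .0005
    robot.line_to([*q,z],max_speed=.03);f=F()-f0
    print(round(z,4),robot.read_position().round(4),f.round(2))
    if f[2]>2.5 or np.hypot(*f[:2])>5: break
print(robot.read_clock(),robot.read_ft_torque())
E
```

```text
f0 [-1.02802815  0.41894744 -2.68518581]
0.108 [0.476  0.1368 0.1079] [ 0.59 -0.6  -0.14]
0.106 [0.4759 0.1368 0.1058] [ 0.08 -0.51  1.13]
0.104 [0.4759 0.1368 0.1038] [ 1.48 -0.7  -0.84]
0.102 [0.4759 0.1368 0.1018] [ 0.23 -1.05  0.83]
0.1 [0.476  0.1368 0.0998] [ 0.89 -0.27 -0.22]
0.098 [0.476  0.1368 0.0978] [ 0.84 -0.32  0.31]
0.096 [0.476  0.1368 0.0958] [ 0.41 -1.43 -0.14]
0.094 [0.476  0.1368 0.0938] [ 1.61 -1.22  0.16]
0.0935 [0.4761 0.1368 0.0935] [ 0.55 -0.29 -0.03]
0.093 [0.4761 0.1368 0.093 ] [ 0.56 -0.34  0.34]
0.0925 [0.4762 0.1368 0.0926] [ 1.39 -1.12  0.77]
0.092 [0.4762 0.1368 0.0925] [-1.78 -2.32  7.43]
22.575 [-0.16644309  0.66362373  0.03346029]
```

It seated at the expected height (command 0.0922) with no contact on the way down. Now I'll ease the downforce and slide along the base x axis, feeling for the bar.

```bash
python3 - <<'E'
from h import *
F=lambda n=4:np.mean([robot.read_ft_force() for _ in range(n)],0)
f0=np.array([-.5,0,-2.68]);q=np.array([.4761,.1368]);a=np.radians(91.5);u=np.array([np.cos(a),np.sin(a)]);v=np.array([-u[1],u[0]])
z=.0923;robot.line_to([*q,z],max_speed=.02);robot.hold(.1);print("start",(F(6)-f0).round(2))
s=0;fr=[]
while s<.0205:
    s+=.001 if s<.0075 else .0004
    robot.line_to([*(q+s*u),z],max_speed=.03);f=F(5)-f0;fu=-f[:2]@u
    if s<.008: fr.append(fu)
    print(round(s*1e3,2),"act",round((robot.read_position()[:2]-q)@u*1e3,2),"push",round(fu,2),"lat",round(f[:2]@v,2),"fz",round(f[2],2))
    if fu>np.median(fr or [2])+5.0 and (s>.008 or fu>10): break
robot.hold(.2);print("end",(F(8)-f0).round(2),np.median(fr),robot.read_clock())
for n in("top","scene"):
    p,d=imaging.get_image(n); cv2.imwrite(f"pics/{n}4.png",p[:,:,::-1]); np.save(f"pics/{n}4.npy",d)
    o=.0014 if n=="top" else -.002
    print(n,edges(cloud(n,d),.119+o,.133+o,.476,.150,.045))
E
```

```text
start [-2.32 -0.94  6.61]
1.0 act 0.63 push 4.14 lat 0.6 fz 7.66
2.0 act 1.72 push 4.43 lat -0.36 fz 6.84
3.0 act 2.92 push 3.54 lat -2.18 fz 7.11
4.0 act 4.0 push 3.7 lat -1.24 fz 7.91
5.0 act 4.97 push 5.12 lat -0.9 fz 6.55
6.0 act 5.93 push 4.32 lat -0.32 fz 8.05
7.0 act 6.92 push 4.71 lat -0.87 fz 7.6
8.0 act 7.9 push 5.09 lat -0.11 fz 8.2
8.4 act 8.22 push 5.01 lat -0.68 fz 8.34
8.8 act 8.57 push 5.72 lat -0.9 fz 7.74
9.2 act 8.97 push 4.79 lat 0.05 fz 7.85
9.6 act 9.39 push 5.3 lat 0.28 fz 8.3
10.0 act 9.78 push 5.32 lat -0.62 fz 8.43
10.4 act 10.18 push 5.78 lat -0.02 fz 7.91
10.8 act 10.59 push 5.58 lat -0.38 fz 8.16
11.2 act 10.95 push 5.43 lat -0.79 fz 7.76
11.6 act 11.38 push 6.13 lat -0.94 fz 8.56
12.0 act 11.77 push 5.82 lat -0.98 fz 8.21
12.4 act 12.17 push 5.81 lat -0.48 fz 8.64
12.8 act 12.56 push 5.5 lat -1.87 fz 8.36
13.2 act 12.99 push 5.93 lat -0.73 fz 8.56
13.6 act 13.37 push 4.98 lat -1.54 fz 7.56
14.0 act 13.79 push 6.01 lat -1.08 fz 8.3
14.4 act 14.18 push 5.22 lat -0.45 fz 8.81
14.8 act 14.54 push 4.72 lat -1.34 fz 8.14
15.2 act 14.95 push 5.18 lat 0.11 fz 8.19
15.6 act 15.35 push 4.8 lat -0.96 fz 8.37
16.0 act 15.76 push 5.84 lat -0.9 fz 8.11
16.4 act 16.17 push 5.06 lat -0.57 fz 8.47
16.8 act 16.56 push 5.78 lat -0.77 fz 8.15
17.2 act 16.82 push 5.76 lat -0.55 fz 7.52
17.6 act 16.9 push 7.47 lat -0.18 fz 9.4
18.0 act 16.97 push 7.93 lat 0.47 fz 9.68
18.4 act 17.01 push 10.33 lat 0.23 fz 10.44
end [ -0.19 -10.38   9.41] 4.322953568078644 31.625
top ('lo', array([ -0.73, 445.24,   7.  ]), 'hi', array([ -1.18, 508.93,   7.  ]), 'ends', array([77.24, 89.42]))
scene ('lo', array([  1.07, 445.84,  11.  ]), 'hi', array([ 30.45, 478.35,   7.  ]), 'ends', array([ 76.93, 157.09]))
```

The tote slid at a steady 5 to 6 N of friction and stopped hard at 16.9 mm, inside the possible 9.5–17.5 mm range. I'll press a little more, release, retreat and look.

```bash
python3 - <<'E'
from h import *
F=lambda n=5:np.mean([robot.read_ft_force() for _ in range(n)],0)
f0=np.array([-.5,0,-2.68]);q=np.array([.4761,.1368]);a=np.radians(91.5);u=np.array([np.cos(a),np.sin(a)])
robot.line_to([*(q+.0188*u),.0923],max_speed=.02);robot.hold(.3);f=F(8)-f0
print("press",-f[:2]@u,f[2],(robot.read_position()[:2]-q)@u*1e3)
claw.gripper_open();p=robot.read_position();print(robot.read_width(),F().round(2))
robot.line_to([p[0],p[1],.19],max_speed=.12)
robot.reach([.40,-.10,.25],ori(105,-1));print(robot.read_clock())
for n in("top","scene"):
    p,d=imaging.get_image(n); cv2.imwrite(f"pics/{n}5.png",p[:,:,::-1]); np.save(f"pics/{n}5.npy",d)
    o=.0014 if n=="top" else -.002
    W=cloud(n,d);print(n,edges(W,.119+o,.133+o,.476,.150),rect(W,.115+o,.137+o,.476,.15)[:2])
    print("spare",rect(W,.061,.08,.533,-.1485)[:2])
c=np.hstack([cv2.imread("pics/scene5.png")[100:280,190:440],cv2.imread("pics/top5.png")[150:330,180:430]])
cv2.imwrite("pics/end.png",cv2.resize(c,None,fx=1.6,fy=1.6,interpolation=cv2.INTER_CUBIC))
E
```

```text
press 10.770280048037456 10.037065955653638 17.080097056902204
0.08685531058495352 [-0.3   0.1   0.29]
35.0167
top ('lo', array([  1.44, 443.31,  68.  ]), 'hi', array([  1.61, 505.93,  68.  ]), 'ends', array([ 76.95, 226.58])) (((474.5507507324219, 151.694580078125), (64.0517578125, 150.95529174804688), 1.5508512258529663), np.float64(0.12736365526722332))
spare (((532.2954711914062, -147.91354370117188), (150.8692169189453, 64.27204895019531), 72.77664184570312), np.float64(0.07085630686515798))
scene ('lo', array([  1.23, 446.34,  44.  ]), 'hi', array([  1.81, 510.81,  57.  ]), 'ends', array([ 76.62, 226.09])) (((478.7529602050781, 151.32467651367188), (69.18257904052734, 152.1885528564453), 1.8710342645645142), np.float64(0.12206201277383588))
spare (((535.8846435546875, -148.63046264648438), (151.3286590576172, 67.52623748779297), 73.03137969970703), np.float64(0.0677240677741146))
```

View pics/end.png

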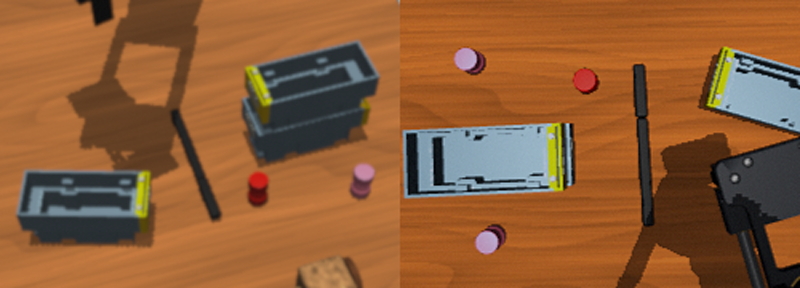

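```bash
python3 -c "
from station import job,robot
robot.hold(.2);job.job_done();print(robot.read_clock())"
```

```text
the job is handed in; nothing more can be done
the job is handed in; nothing more can be done
```

The upper tote is stacked half round on the base tote's ledges, pressed home under the keeper bar and released. I handed the job in at about 35 s; no verdict is reported.

**Extra step:** the last joint's range does not allow the half turn in one grip. I set the tote down on clear bench, regripped it with the jaws the other way round, then carried on. That set-down pressed on the bench with about 8 N.

**Fit:** I corrected for camera bias using the held tote, then lowered it with the tongue tip at about +54 mm. Nothing touched until the ledges. Sliding took a steady 5–6 N with about 8 N of downforce, above the 1–3 N given because I kept some weight on it. It stopped hard after about 17 mm. The total push was about 10.8 N, so roughly 5 N was on the bar, which puts the bar face at about +63 mm.

**Last checks:**
- **Height and position:** the top camera puts the rim at 126 mm after its 1.4 mm offset, as expected. Both cameras show the tote in line with the base (yaw about 1.5°) and its centre about 2.6 mm past the base's.
- **Surroundings:** the spare tote reads within about 1.2 mm of where it started. The brush and loose jars look undisturbed in the last picture. The mallet was never approached, but that crop shows only part of it.

**Disagreements:**
- **Possible spring-back:** both cameras read the tote about 0.3 mm further back after release than while pressed. That is either slight spring-back or measurement noise; I did not press again.
- **Cameras:** they differ by 3–4 mm in absolute world x, but agree on the positions of the two totes relative to each other.

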